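# Hang the lobed routing template on the sprung hook and prove it with a tug

### The arm

A 6-joint arm with a two-finger parallel gripper is mounted at the origin on a cart in front of the work surface, level with it; the furniture and walls round the work are solid. World frame = base frame: x ahead of the robot, y to its left, z up, the work surface at z = 0. Lengths are in m, angles in rad, forces in N, time in s.
With the tool pointing down it reaches from about 0.4 to 0.825 m from the base axis. Payload 7 kg.
Tool frame: the origin (TCP) lies at the very end of the fingers, on their centre line; the grasp point (between the pads) lies 19 mm behind it; z points along the fingers, y is the line along which they close (so a half turn about z gives the same grasp; the last joint's range is limited). The gripper opens to 88 mm and grips with 3 to 60 N. Pads are 19 mm wide; open, the fingers measure 130 mm over their backs; the gripper's body (78 mm by 193 mm) begins 47 mm behind the grasp point.
Start: joints at [1.452, 0.359, 0.012, 0, -1.224, -0.288], TCP at [0.267, 0.62, 0.227] pointing down, gripper open.
Joint ranges: [-3.07, 3.07], [-1.43, 2.12], [-1.02, 1.25], [-3.03, 1.67], [-3.05, -0], [-3.03, 3.03]. Speed limits (rad/s): [2.39, 2.39, 3.01, 3.14, 3.14, 3.14].

### API

Orientations are given as [roll, pitch, yaw] about the fixed x, y, z axes, in that order (R = Rz(yaw) Ry(pitch) Rx(roll)).
In Python, from station import arm gives the robot as it stands.
- The arm moves only by the tool step_arm, never from a script. Its argument "rows" is a list of rows, each a list of 5 numbers: the shift along the world's x, y, z in m, then the turn about the world's z in rad, then the finger opening in m, from 0 to 0.0876. In form: [[x, y, z, spin, gripper], ...]. A call has 1 to 20 rows; each row is the pose to reach, as a shift and turn from the pose commanded when the call began; what a row does not reach only later rows make up. A row lasts 1/10 s, in which the tool goes at most 50 mm and 8.59 degrees, less where a joint would pass 70% of its speed; a pose out of reach is approached as far as the arm can. A call with a gripper value outside its range is refused whole. The fingers move at their own pace and stop on an object; "newtons" is the grip in N (left out, the last holds). Time passes only in rows, so rows that repeat a pose let the fingers close. It gives the time, the measured TCP pose, the force, the opening and the grip force at its end, in the units of the state.
- arm.get_state(): the state, without advancing time (a new reading comes with each control period).
- arm.grab_frame(name): name is "side" or "top"; returns a dict with "color" (384x512x3 uint8, blue, green, red), "vfov" (degrees; the focal length in pixels is half the picture's height over the tangent of half this angle, whatever the lens; pixels are square), "cx", "cy" (the principal point, pixels), "rvec" (rotation vector, rad) and "tvec" (3), from world to camera coordinates, as OpenCV has them. Camera axes: x right, y down, z forward; pixel columns grow to the right and rows downward; lengths in m; the calibration is good to about 2 mm. A picture is of the moment at which its call begins. There is no depth.
- arm.job_done(): hands the job in; it is judged then, once.
The state is a dict: "t": time; "q": joint angles; "qd": joint speeds; "joint_efforts": joint torques, N m; "eef_pos": TCP position; "ee_rot": TCP orientation; "force": force on the tool from outside, world axes, zero at the start; "moment": the same for the moment, N m; "width": finger opening in m; "gripper_force": force on a finger pad.
Only numpy, scipy, OpenCV 4.12 (cv2) and the standard library are available. Lean on these libraries where they do the work, as an engineer would, in place of code of your own. Each camera call takes 0.05 s, during which the arm holds its last target. There are 200 camera calls.

### The job

Lift the routing template with the round lobes out of its rest block and hang it by its slot on the hook of the stand. With it still in your grip, tug it gently downwards for a moment (about 10 N, never over 15 N) to confirm that the hook holds it; then let go and leave it hanging free, disturbing nothing else.

Things in the scene. Friction and masses are not known exactly. Their poses are not given: they have to be found in the camera images.
- lobed_template: template to hang: upright plywood plate 8 mm thick (x), 190 tall (z), 64 wide (y), round 48 mm lobes at the sides (124 over both, middles 78 up). Origin: middle of bottom edge; faces alike. Foot 60 wide, lowest 32 mm loose in the block's groove. Hanging slot right through the plate, 20 wide, from 80 to 130 up, flat at its top. Shoulders at 146, above them a wooden grip to 190. 0.11 to 0.22 kg
- lobed_template_grip (a point): middle of the lobed template's wooden grip, 168 mm above its bottom edge; the grip is 30 mm wide (y), 18 mm thick (x), 44 mm tall. Pinch it from above across the 30 mm. Axes as the template's
- lobed_template_slot (a point): middle of the top edge of the lobed template's slot, 130 mm above its bottom edge; this edge bears on the hook
- hook_stand: fixed stand. Origin: underside centre of its base (150 x 110 x 18 mm); x points away from the hook's open end, z up. Post 30 x 30 mm at x = +45 mm, 270 mm tall. From a collar on it (front face x = +20 mm) one level flat-bar hook reaches to x = -68 mm at y = 0: bar 12 mm wide (y), 6 mm thick, its last 6 mm turned up to 12 mm above the bar's top
- hook_middle (a point): point fixed on the stand at x = -30 mm, y = 0, z = 215 mm, stand's axes. The bar's top passes up to 12 mm above or below it: the collar was clamped by hand and its height is not reported, so see it or feel for it. The hook is sprung: it sinks about 0.1 mm per newton, 5 mm at most, and comes back. A template hangs square across the bar, anywhere between end and collar
- tee_template: another plywood template, like the lobed one but with square arms near the top (122 mm wide) instead of round lobes; stays in its rest block. Origin: middle of its bottom edge
- block_1: fixed wooden rest block 60 x 100 x 40 mm with a groove 11 x 64 mm along its y, groove floor 8 mm up; a template stands in it. Origin: underside centre
- block_2: a second rest block, the same as block_1; which block holds which template is not fixed: go by the templates' own poses
- sanding_block: bystander: wooden sanding block 81 x 119 x 30 mm, origin underside centre
- tape_measure: bystander: tape measure 61 x 74 x 72 mm, origin underside centre
- screwdriver: bystander: screwdriver 195 mm long, 34 mm high, lying, origin underside centre
- masking_tape: bystander: roll of tape 92 mm across, 24 mm high, origin underside centre
- nail_tin: bystander: open tin 68 mm across, 62 mm high, origin underside centre
- marking_gauge: bystander: wooden marking gauge 60 x 210 x 55 mm, origin underside centre
Not all that is in view belongs to the job. Leave any turquoise look-alike of the lobed_template alone.

How it is judged:
By the outcome, as a careful person would: the job done as asked, in the order asked, and still so for the second after the job is handed in, with the robot touching nothing.
It also fails if it takes over 58 s, if anything falls off the work surface, if the arm or the gripper's body presses on something with over 40 N, if the wrist force passes 120 N, or if a joint passes its speed limit or range.

## Working session

There is one attempt and no reset: what is moved stays moved. The work goes in short steps, Python scripts to look and compute and a tool call to move; the robot and the scene stay as the last step left them, time stands still between calls to the robot, and variables do not carry over. Pictures are saved under pics/ and viewed, at most 12 in all, crops included, and the job is handed in when it is done.

Besides the shell and the picture viewer there is one more tool, called after "Request:" as a command line: name --pt "numbers of a row" for each row, then --argument value for the rest. step_arm: Moves the arm, as the interface text tells. Its arguments: {"type":"object","properties":{"rows":{"type":"array"},"newtons":{"type":"number"}},"required":["rows"]}

```bash
mkdir -p pics
cat > h.py <<'E'
import numpy as np, cv2
from station import arm
def cam(n):
    f=arm.grab_frame(n); return f
def K(f):
    h=f["color"].shape[0]; fl=h/2/np.tan(np.radians(f["vfov"])/2)
    return np.array([[fl,0,f["cx"]],[0,fl,f["cy"]],[0,0,1]])
def ray(f,u,v):
    R=cv2.Rodrigues(np.array(f["rvec"],float))[0]; t=np.array(f["tvec"],float).ravel()
    return -R.T@t, R.T@np.linalg.inv(K(f))@[u,v,1]
def onz(f,u,v,z):
    c,d=ray(f,u,v); return c+d*(z-c[2])/d[2]
def proj(f,p):
    R=cv2.Rodrigues(np.array(f["rvec"],float))[0]; q=K(f)@(R@np.array(p,float)+np.array(f["tvec"],float).ravel()); return q[:2]/q[2]
E
python3 - <<'E'
from h import *
import pickle
fs={n:cam(n) for n in("side","top")}
pickle.dump(fs,open("f0.pkl","wb"))
for n,f in fs.items():
    print(n,f["vfov"],f["cx"],f["cy"],ray(f,256,192)); cv2.imwrite(f"pics/{n}0.png",cv2.resize(f["color"],(800,600),interpolation=cv2.INTER_CUBIC))
print(arm.get_state())
E
```

```text
side 57.77718665187891 255.6703134045756 196.18425141165574 (array([ 0.20569148, -0.59893436,  0.55179655]), array([ 0.38567987,  0.84181868, -0.37780661]))
top 53.9298988232614 254.14343436664203 189.96795035019093 (array([0.55125049, 0.25858527, 1.2855197 ]), array([ 0.05526502,  0.00114969, -0.9984977 ]))
{'t': 0.1, 'q': array([ 1.45209526e+00,  3.59333986e-01,  1.11531795e-02, -3.35671790e-04,
       -1.22409808e+00, -2.88072265e-01]), 'qd': array([-2.47185244e-04, -2.27816384e-03,  2.30382246e-03,  1.23941554e-03,
       -1.40363428e-04, -1.35066315e-05]), 'joint_efforts': array([-1.65224534e-03, -5.84161556e+01,  2.93751276e+01,  7.01545089e+00,
        1.02297086e-02, -4.03085846e-05]), 'eef_pos': array([0.26692188, 0.61950207, 0.22570055]), 'ee_rot': array([ 3.14008153e+00, -1.18677895e-04, -4.06887533e-01]), 'force': array([ 0.10805409, -1.18941713,  0.10934389]), 'moment': array([-0.04448296, -0.01221155,  0.01291558]), 'gripper_force': 0.0, 'width': 0.0876330912362856}
```

View pics/side0.png

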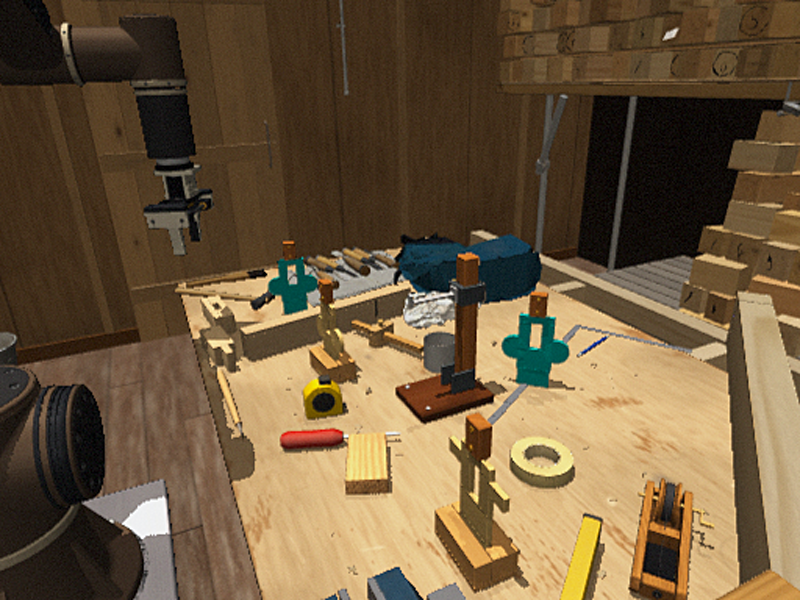

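View pics/top0.png

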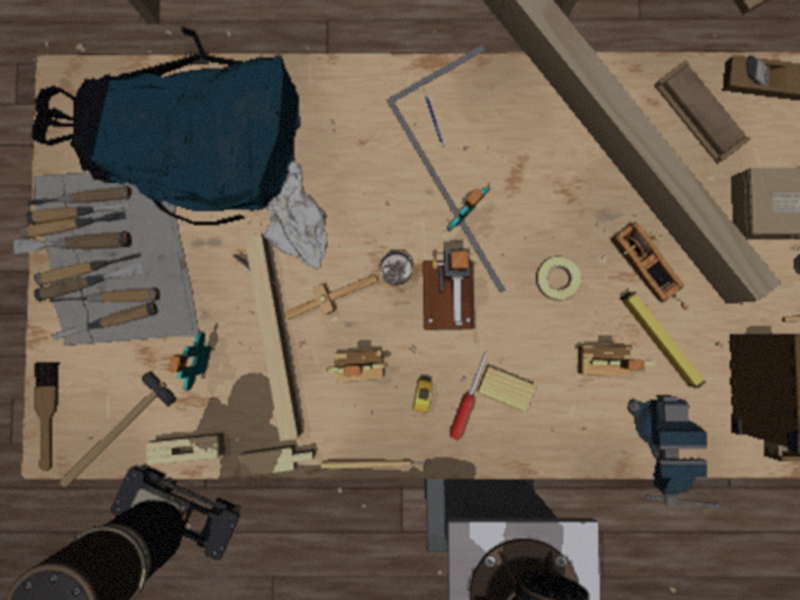

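Run:
```python
import pickle,cv2,numpy as np
fs=pickle.load(open("f0.pkl","rb"))
s,t=fs["side"]["color"],fs["top"]["color"]
# x0,y0,w,h, each 400x300 -> 
def c(im,x,y,w,h,W,H): return cv2.resize(im[y:y+h,x:x+w],(W,H),interpolation=cv2.INTER_CUBIC)
a=np.hstack([c(s,190,170,50,75,400,600),c(s,270,255,66,99,400,600)])
cv2.imwrite("pics/a.png",a)
b=np.hstack([c(s,248,155,75,112,400,600),np.vstack([c(t,205,210,50,37,400,296),c(t,265,150,50,38,400,304)])])
cv2.imwrite("pics/b.png",b)
```

```text
(no output)
```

View pics/a.png

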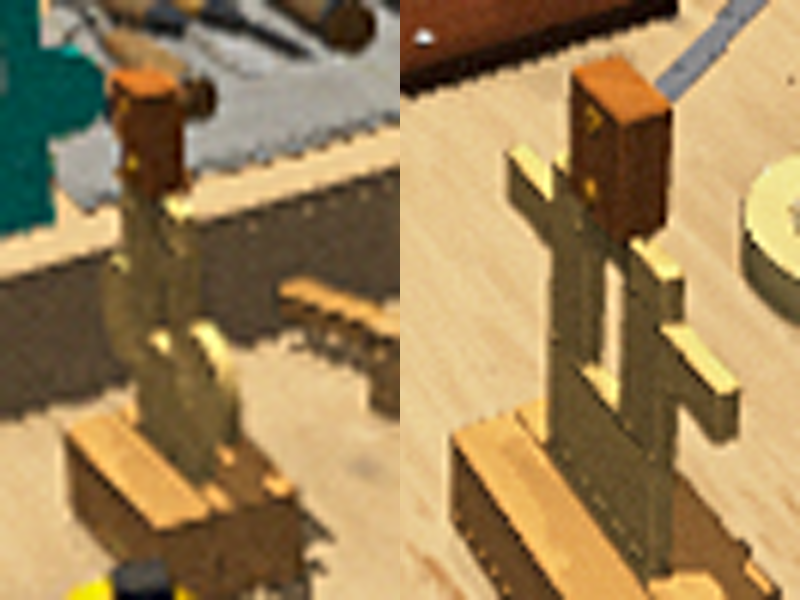

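View pics/b.png

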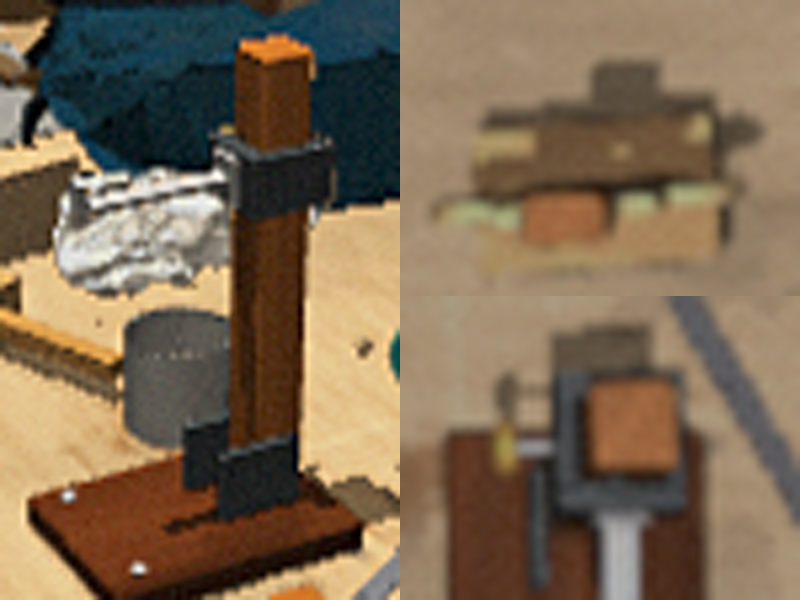

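```bash
cat > fit.py <<'E'
from h import *
import pickle
from scipy.optimize import least_squares
fs=pickle.load(open("f0.pkl","rb"))
def W(p,l):
    c,s=np.cos(p[2]),np.sin(p[2]); return [p[0]+c*l[0]-s*l[1],p[1]+s*l[0]+c*l[1],l[2]]
def cr(X,Y,sc,ox,oy): return ((X+.5)/sc-.5+ox,(Y+.5)/sc-.5+oy)
A=lambda X,Y:cr(X,Y,8,190,170)
T1=lambda X,Y:cr(X-400,Y,8,205,210)
T2=lambda X,Y:cr(X-400,Y-296,8,265,150)
S2=lambda X,Y:cr(X,Y,400/75,248,155)
F=lambda X,Y:cr(X,Y,1.5625,0,0)
blk=[("side",(-30,-50,40),A(160,527)),("side",(-30,50,40),A(65,430)),("side",(30,-50,40),A(298,488)),
("top",(-30,50,40),T1(478,275)),("top",(-30,-50,40),T1(719,263)),("top",(30,-50,40),T1(714,108)),("top",(30,50,40),T1(485,115))]
tmp=[("top",(0,0,198),T1(565,214)),("side",(0,0,198),A(148,83)),("side",(0,-62,86),A(225,380))][:2]
std=[("side",(-75,55,18),S2(28,500)),("side",(-75,-55,0),F(430,420)),("side",(75,-55,18),S2(362,525)),
("top",(-75,55,18),F(423,329)),("top",(-75,-55,18),F(475,329)),("top",(45,0,270),T2(632,425)),("side",(45,0,270),S2(275,50))]
def fit(o,x0,n=3):
    r=lambda p:np.concatenate([proj(fs[c],W(p if n==3 else [p[0],p[1],yaw],np.array(l)/1000))-uv for c,l,uv in o])
    s=least_squares(r,x0); print(np.round(s.x,4)); print(np.round(s.fun,1)); return s.x
if __name__=="__main__":
    b=fit(blk,[.35,.35,0]); yaw=b[2]; t=fit(tmp,[.35,.35],2)
    s=fit(std,[.45,.2,0])
    im=cv2.resize(fs["side"]["color"][140:290,180:340],(800,750),interpolation=cv2.INTER_CUBIC)
    im2=cv2.resize(fs["top"]["color"][140:260,200:320],(600,600),interpolation=cv2.INTER_CUBIC)
    def dot(im,f,p,ox,oy,col):
        u=(proj(f,p)-[ox,oy]+.5)*5-.5; cv2.circle(im,tuple(int(round(v)) for v in u),2,col,-1)
    tp=[t[0],t[1],yaw]
    for n,I,o in(("side",im,(180,140)),("top",im2,(200,140))):
        for l in[(-9,-15,198),(9,-15,198),(9,15,198),(-9,15,198),(-9,-15,154),(-9,15,154),(-4,-62,86),(-4,62,86),(-4,-10,138),(-4,10,138),(-4,10,88)]: dot(I,fs[n],W(tp,np.array(l)/1000),*o,(255,0,255))
        for l in[(x,y,z) for x in(-30,30) for y in(-50,50) for z in(40,0)]: dot(I,fs[n],W(b,np.array(l)/1000),*o,(0,255,0))
        for l in[(x,y,18) for x in(-75,75) for y in(-55,55)]+[(x,y,270) for x in(30,60) for y in(-15,15)]: dot(I,fs[n],W(s,np.array(l)/1000),*o,(255,255,0))
        for l in[(-68,0,203),(-68,0,215),(-68,0,227),(20,0,203),(20,0,215),(20,0,227)]: dot(I,fs[n],W(s,np.array(l)/1000),*o,(0,0,255))
    cv2.imwrite("pics/c.png",im[:600]); cv2.imwrite("pics/d.png",im2)
E
python3 fit.py
```

```text
[0.4842 0.3474 0.0424]
[-0.7  0.1  0.3 -0.9  0.5  0.2  0.3 -0.7  0.6 -0.5  0.5  0.5 -1.2  1. ]
[0.4838 0.348 ]
[ 0.1  0.2  0.1 -0.6]
[0.6367 0.1564 0.0466]
[-0.4 -1.1 -3.6  3.   1.4 -2.1  1.   0.1  0.6 -1.5 -0.2 -1.1  0.1 -1. ]
```

View pics/c.png

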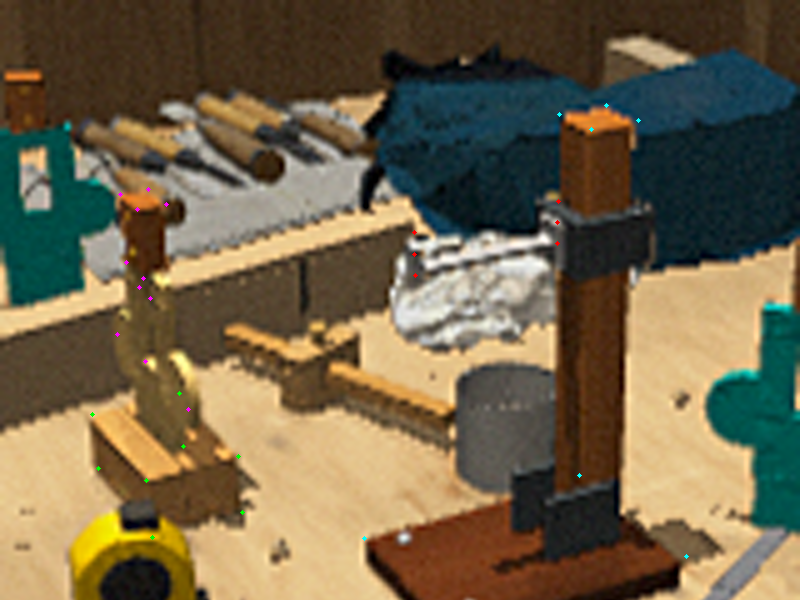

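View pics/d.png

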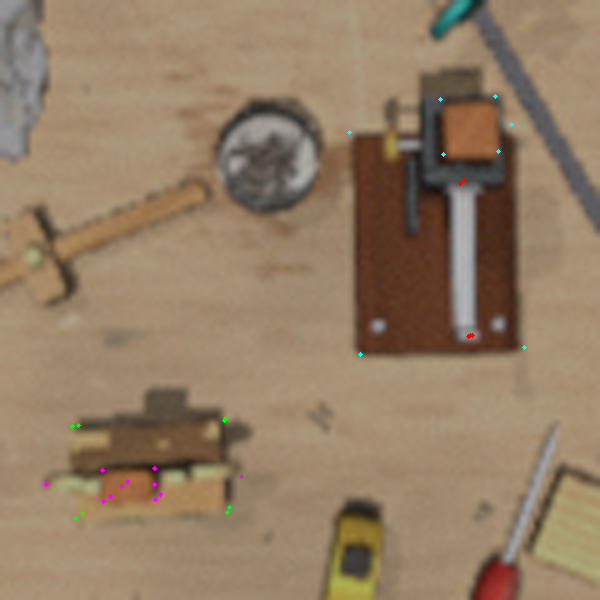

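```bash
cat > fit2.py <<'E'
from fit import *
C=lambda X,Y:cr(X,Y,5,180,140)
D=lambda X,Y:cr(X,Y,5,200,140)
std=[("top",(-75,55,18),D(358,352)),("top",(-75,-55,18),D(517,350)),("top",(75,55,18),D(356,135)),("top",(75,-55,18),D(516,133)),("top",(45,0,270),D(472,130)),
("side",(-75,55,18),C(367,547)),("side",(75,-55,18),C(680,567)),("side",(45,0,270),C(597,119)),("top",(-68,0,221),D(466,336)),("top",(20,0,212),D(462,190))]
E
python3 - <<'E'
from fit2 import *
s=fit(std,[.63,.156,0.])
t=fs["top"]["color"]; sd=fs["side"]["color"]
a=cv2.resize(t[222:248,206:252],(800,452),interpolation=cv2.INTER_CUBIC)
cv2.imwrite("pics/e.png",cv2.convertScaleAbs(a,alpha=1.6))
b=cv2.resize(sd[170:245,195:235],(320,600),interpolation=cv2.INTER_CUBIC)
c=cv2.resize(sd[175:200,256:296],(480,300),interpolation=cv2.INTER_CUBIC)
c2=c.copy()
for z in (.203,.209,.215,.221,.227):
    for x in(-.068,.02):
        u=(proj(fs["side"],W(s,[x,0,z]))-[256,175]+.5)*12-.5; cv2.circle(c2,(int(u[0]),int(u[1])),2,(0,0,255),-1); print(x,z,u)
cv2.imwrite("pics/f.png",np.hstack([b,np.vstack([c,c2])]))
E
```

```text
[0.6341 0.1556 0.0065]
[-0.3  0.6  0.7  0.8 -0.4 -0.4  0.2 -0.3  0.3 -0.1 -1.  -2.   0.7 -1.1
 -0.  -0.   0.4  0.8  0.4 -0.9]
-0.068 0.203 [ 68.80402988 241.19087593]
0.02 0.203 [419.14747428 168.18603931]
-0.068 0.209 [ 68.28186527 215.59704305]
0.02 0.209 [419.51635283 143.34283917]
-0.068 0.215 [ 67.75699601 189.87064243]
0.02 0.215 [419.88707228 118.37565862]
-0.068 0.221 [ 67.22940105 164.01064141]
0.02 0.221 [420.25964644  93.28356726]
-0.068 0.227 [ 66.69905908 138.01599656]
0.02 0.227 [420.63408926  68.06562534]
```

View pics/e.png

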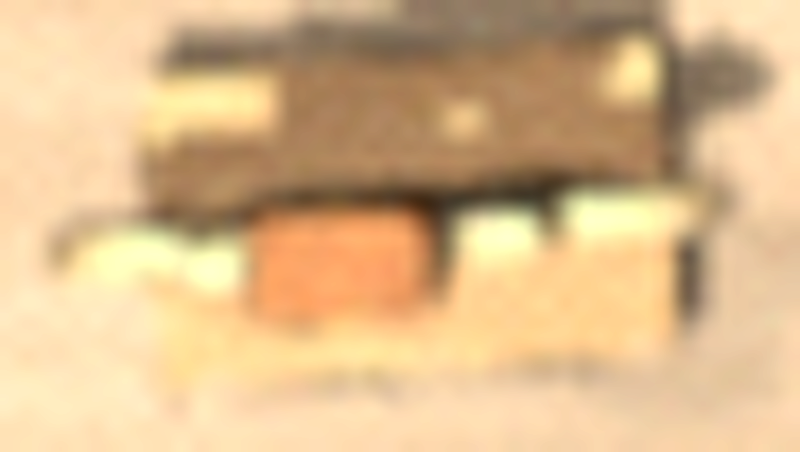

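View pics/f.png

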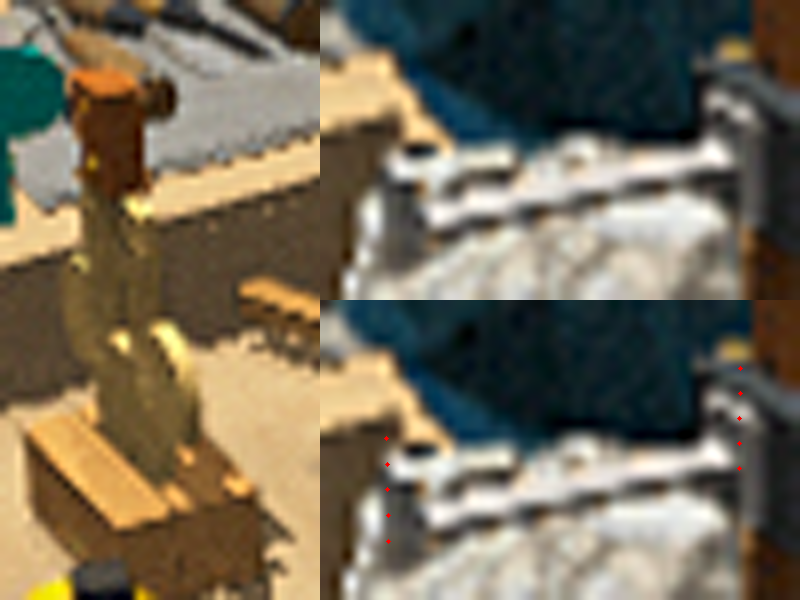

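Request:
step_arm --pt "0.02 -0.025 0.03 0.05 0.0876" --pt "0.05 -0.06 0.055 0.12 0.0876" --pt "0.08 -0.1 0.074 0.19 0.0876" --pt "0.11 -0.14 0.074 0.26 0.0876" --pt "0.14 -0.18 0.074 0.33 0.0876" --pt "0.17 -0.21 0.074 0.39 0.0876" --pt "0.19 -0.24 0.074 0.43 0.0876" --pt "0.207 -0.26 0.074 0.46 0.0876" --pt "0.217 -0.272 0.074 0.467 0.0876" --pt "0.217 -0.272 0.074 0.467 0.0876" --pt "0.217 -0.272 0.074 0.467 0.0876" --pt "0.217 -0.272 0.074 0.467 0.0876"

```text
t: 1.3
eef_pos: [0.4836, 0.3484, 0.3003]
ee_rot: [3.141, 0.0, 0.06]
force: [-0.5, -0.5, -0.2]
width: 0.0875
gripper_force: 0.0
```

Request:
step_arm --pt "0 0 -0.02 0 0.0876" --pt "0 0 -0.05 0 0.0876" --pt "0 0 -0.08 0 0.0876" --pt "0 0 -0.1 0 0.0876" --pt "0 0 -0.115 0 0.0876" --pt "0 0 -0.125 0 0.0876" --pt "0 0 -0.135 0 0.0876" --pt "0 0 -0.141 0 0.0876" --pt "0 0 -0.141 0 0.0876" --pt "0 0 -0.141 0 0.0876"

```text
t: 2.3
eef_pos: [0.4843, 0.3482, 0.1601]
ee_rot: [-3.141, -0.001, 0.06]
force: [-0.7, 0.3, -0.3]
width: 0.0874
gripper_force: 0.0
```

Run:
```python
from h import *
print({k:np.round(v,3) for k,v in arm.get_state().items() if k in("eef_pos","force")})
f=cam("side");g=cam("top")
a=cv2.resize(f["color"][150:250,180:246],(396,600),interpolation=cv2.INTER_CUBIC)
b=cv2.resize(g["color"][205:255,200:266],(396,300),interpolation=cv2.INTER_CUBIC)
cv2.imwrite("pics/g.png",np.hstack([a,np.vstack([b,b])]))
```

```text
{'eef_pos': array([0.484, 0.348, 0.16 ]), 'force': array([-0.668,  0.344, -0.257])}
```

View pics/g.png

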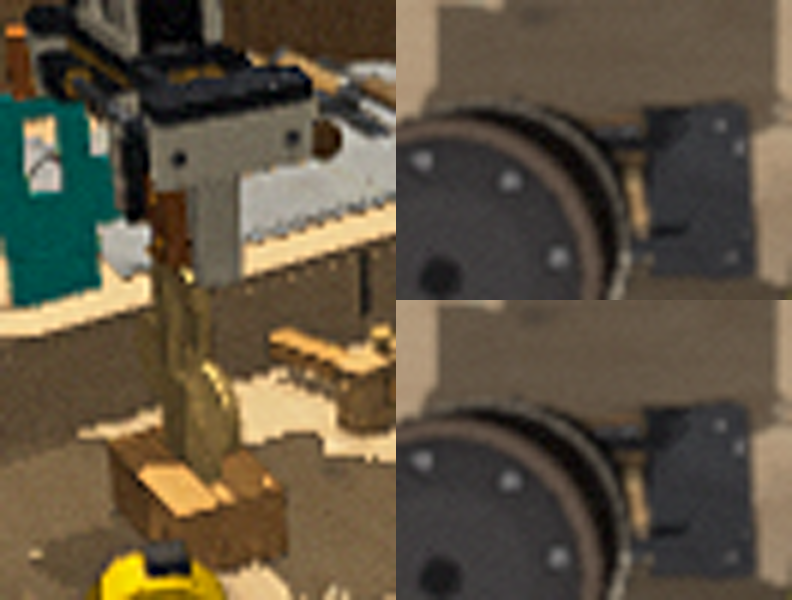

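The picture shows the near finger beside the grip at (215,230), with the grip lying between the fingers. Closing softly.

Request:
step_arm --newtons 6 --pt "0 0 0 0 0.06" --pt "0 0 0 0 0.045" --pt "0 0 0 0 0.036" --pt "0 0 0 0 0.03" --pt "0 0 0 0 0.024" --pt "0 0 0 0 0.02" --pt "0 0 0 0 0.02" --pt "0 0 0 0 0.02"

```text
t: 3.2
eef_pos: [0.4841, 0.348, 0.1596]
ee_rot: [-3.141, -0.0, 0.06]
force: [-0.4, 0.5, -0.7]
width: 0.0302
gripper_force: 6.0
```

Request:
step_arm --newtons 35 --pt "0 0 0 0 0.015" --pt "0 0 0 0 0.015" --pt "0 0 0.003 0 0.015" --pt "0 0 0.008 0 0.015" --pt "0 0 0.014 0 0.015" --pt "0 0 0.02 0 0.015" --pt "0 0 0.027 0 0.015" --pt "0 0 0.035 0 0.015" --pt "0 0 0.045 0 0.015" --pt "0 0 0.06 0 0.015" --pt "0 0 0.075 0 0.015" --pt "0 0 0.088 0 0.015" --pt "0 0 0.095 0 0.015" --pt "0 0 0.095 0 0.015" --pt "0 0 0.095 0 0.015"

```text
t: 4.7
eef_pos: [0.4838, 0.3478, 0.2541]
ee_rot: [3.141, 0.001, 0.06]
force: [0.1, 1.2, -1.9]
width: 0.0298
gripper_force: 35.0
```

Request:
step_arm --pt "0.002 -0.01 0 0 0.015" --pt "0.006 -0.03 0 -0.01 0.015" --pt "0.01 -0.055 0 -0.02 0.015" --pt "0.016 -0.08 0 -0.03 0.015" --pt "0.02 -0.105 0 -0.04 0.015" --pt "0.025 -0.13 0 -0.05 0.015" --pt "0.03 -0.155 0 -0.054 0.015" --pt "0.034 -0.175 0 -0.054 0.015" --pt "0.036 -0.188 0 -0.054 0.015" --pt "0.036 -0.193 0 -0.054 0.015" --pt "0.036 -0.193 0 -0.054 0.015" --pt "0.036 -0.193 0 -0.054 0.015" --pt "0.036 -0.193 0 -0.054 0.015"

```text
t: 6.0
eef_pos: [0.52, 0.1555, 0.2545]
ee_rot: [-3.142, 0.0, 0.007]
force: [0.3, 0.1, -1.5]
width: 0.0301
gripper_force: 35.0
```

Run:
```python
from h import *
import pickle
f=cam("side"); pickle.dump(f,open("f1.pkl","wb")); s=arm.get_state(); print(s["eef_pos"],s["ee_rot"],s["force"])
im=cv2.resize(f["color"][130:250,230:330],(600,720),interpolation=cv2.INTER_CUBIC)
b=np.array([*s["eef_pos"][:2],s["eef_pos"][2]+.019-.170]); y=s["ee_rot"][2]
for l in[(-4,-10,130),(-4,10,130),(-4,-10,80),(-4,10,80),(-4,-30,0),(-4,30,0),(-4,-62,78),(-4,62,78)]:
    l=np.array(l)/1000; p=b+[l[0]*np.cos(y)-l[1]*np.sin(y),l[0]*np.sin(y)+l[1]*np.cos(y),l[2]]
    u=(proj(f,p)-[230,130]+.5)*6-.5; cv2.circle(im,(int(u[0]),int(u[1])),2,(0,0,255),-1)
for z in(.205,.217):
    u=(proj(f,[.566,.155,z])-[230,130]+.5)*6-.5; cv2.circle(im,(int(u[0]),int(u[1])),2,(255,0,255),-1)
cv2.imwrite("pics/i.png",im[60:660])
```

```text
[0.52002907 0.15558606 0.25449631] [-3.14156281e+00  1.83256149e-05  7.13410191e-03] [-0.10372433 -0.13607591 -1.92074448]
```

View pics/i.png

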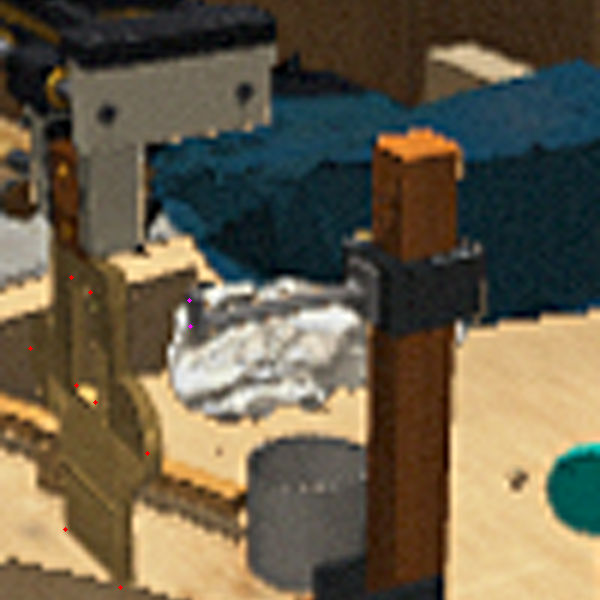

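Slot sits ahead of the hook as predicted: slot around (72–108, 265–400), hook tip at (190, 300–326). Threading it now.

Request:
step_arm --pt "0.008 0 0 0 0.015" --pt "0.016 0 0 0 0.015" --pt "0.024 0 0 0 0.015" --pt "0.032 0 0 0 0.015" --pt "0.038 0 0 0 0.015" --pt "0.042 0 0 0 0.015" --pt "0.046 0 0 0 0.015" --pt "0.05 0 0 0 0.015" --pt "0.054 0 0 0 0.015" --pt "0.058 0 0 0 0.015" --pt "0.062 0 0 0 0.015"

```text
t: 7.15
eef_pos: [0.5823, 0.1549, 0.2546]
ee_rot: [-3.142, -0.0, 0.006]
force: [-0.0, -0.7, -2.2]
width: 0.0296
gripper_force: 35.0
```

Request:
step_arm --pt "0.005 0 0 0 0.015" --pt "0.01 0 0 0 0.015" --pt "0.015 0 0 0 0.015" --pt "0.02 0 0 0 0.015" --pt "0.022 0 0 0 0.015" --pt "0.022 0 -0.004 0 0.015" --pt "0.022 0 -0.008 0 0.015" --pt "0.022 0 -0.012 0 0.015" --pt "0.022 0 -0.015 0 0.015" --pt "0.022 0 -0.018 0 0.015" --pt "0.022 0 -0.02 0 0.015" --pt "0.022 0 -0.02 0 0.015"

```text
t: 8.35
eef_pos: [0.6039, 0.1548, 0.2342]
ee_rot: [3.141, 0.0, 0.006]
force: [0.1, 0.3, -1.0]
width: 0.0298
gripper_force: 35.0
```

Request:
step_arm --pt "0 0 -0.001 0 0.015" --pt "0 0 -0.002 0 0.015" --pt "0 0 -0.003 0 0.015" --pt "0 0 -0.004 0 0.015" --pt "0 0 -0.005 0 0.015" --pt "0 0 -0.005 0 0.015"

```text
t: 8.95
eef_pos: [0.6041, 0.1549, 0.2294]
ee_rot: [3.142, 0.0, 0.006]
force: [0.3, 0.7, -1.2]
width: 0.0295
gripper_force: 35.0
```

Request:
step_arm --pt "0 0 -0.0005 0 0.015" --pt "0 0 -0.001 0 0.015" --pt "0 0 -0.0015 0 0.015" --pt "0 0 -0.0015 0 0.015"

```text
t: 9.35
eef_pos: [0.6042, 0.1549, 0.2286]
ee_rot: [-3.141, -0.001, 0.006]
force: [-2.0, -0.7, 2.4]
width: 0.0297
gripper_force: 35.0
```

Request:
step_arm --pt "0 0 -0.0005 0 0.015" --pt "0 0 -0.001 0 0.015" --pt "0 0 -0.001 0 0.015"

```text
t: 9.65
eef_pos: [0.6042, 0.1549, 0.228]
ee_rot: [-3.142, -0.001, 0.006]
force: [-3.1, 1.0, 7.4]
width: 0.0298
gripper_force: 35.0
```

Request:
step_arm --pt "0 0 -0.0004 0 0.015" --pt "0 0 -0.0004 0 0.015" --pt "0 0 -0.0004 0 0.015"

```text
t: 9.95
eef_pos: [0.6042, 0.1548, 0.2279]
ee_rot: [-3.141, -0.001, 0.007]
force: [-3.8, 0.1, 7.6]
width: 0.0299
gripper_force: 35.0
```

Request:
step_arm --pt "0 0 -0.0003 0 0.015" --pt "0 0 -0.0003 0 0.015" --pt "0 0 -0.0003 0 0.015" --pt "0 0 -0.0003 0 0.015" --pt "0 0 -0.0003 0 0.015" --pt "0 0 -0.0003 0 0.015"

```text
t: 10.55
eef_pos: [0.6043, 0.1549, 0.2278]
ee_rot: [-3.141, -0.001, 0.007]
force: [-3.9, 0.2, 9.9]
width: 0.0298
gripper_force: 35.0
```

Request:
step_arm --pt "0 0 0 0 0.015" --pt "0 0 0 0 0.015" --pt "0 0 0 0 0.015" --pt "0 0 0.0008 0 0.015" --pt "0 0 0.0014 0 0.015" --pt "0 0 0.0018 0 0.015" --pt "0 0 0.0018 0 0.015" --pt "0 0 0.0018 0 0.015"

```text
t: 11.35
eef_pos: [0.6042, 0.1549, 0.2283]
ee_rot: [3.142, -0.0, 0.006]
force: [-1.9, -0.0, 4.9]
width: 0.0296
gripper_force: 35.0
```

Request:
step_arm --pt "0 0 0.0005 0 0.015" --pt "0 0 0.0008 0 0.015" --pt "0 0 0.0008 0 0.015" --pt "0 0 0.0008 0 0.015"

```text
t: 11.75
eef_pos: [0.6042, 0.1549, 0.2288]
ee_rot: [3.142, 0.0, 0.006]
force: [0.0, -0.1, 2.2]
width: 0.0299
gripper_force: 35.0
```

Request:
step_arm --newtons 5 --pt "0 0 0.0004 0 0.015" --pt "0 0 0.0004 0 0.015" --pt "0 0 0.0004 0 0.015" --pt "0 0 0.0004 0 0.028" --pt "0 0 0.0004 0 0.031" --pt "0 0 0.0004 0 0.033" --pt "0 0 0.0004 0 0.037" --pt "0 0 0.0004 0 0.043" --pt "0 0 0.0004 0 0.05" --pt "0 0 0.0004 0 0.06" --pt "0 0 0.0004 0 0.06" --pt "0 0 0.0004 0 0.06"

```text
t: 12.95
eef_pos: [0.6041, 0.1549, 0.2294]
ee_rot: [3.142, -0.0, 0.006]
force: [0.6, 0.2, -0.9]
width: 0.0597
gripper_force: 0.0
```

Request:
step_arm --pt "0 0 0.003 0 0.06" --pt "0 0 0.01 0 0.06" --pt "0 0 0.02 0 0.06" --pt "0 0 0.035 0 0.06" --pt "0 0 0.05 0 0.06" --pt "0 0 0.07 0 0.06" --pt "0 0 0.09 0 0.06" --pt "-0.02 0 0.11 0 0.06" --pt "-0.05 0 0.12 0 0.06" --pt "-0.08 0 0.12 0 0.06" --pt "-0.1 0 0.12 0 0.06" --pt "-0.1 0 0.12 0 0.06" --pt "-0.1 0 0.12 0 0.06" --pt "-0.1 0 0.12 0 0.06" --pt "-0.1 0 0.12 0 0.06"

```text
t: 14.45
eef_pos: [0.5047, 0.1549, 0.3491]
ee_rot: [3.141, 0.0, 0.006]
force: [0.4, 0.2, -0.1]
width: 0.0602
gripper_force: 0.0
```

Run:
```python
from h import *
f=cam("side"); print(arm.get_state()["t"])
cv2.imwrite("pics/j.png",cv2.resize(f["color"][110:290,180:380],(660,594),interpolation=cv2.INTER_CUBIC))
```

```text
14.5
```

View pics/j.png

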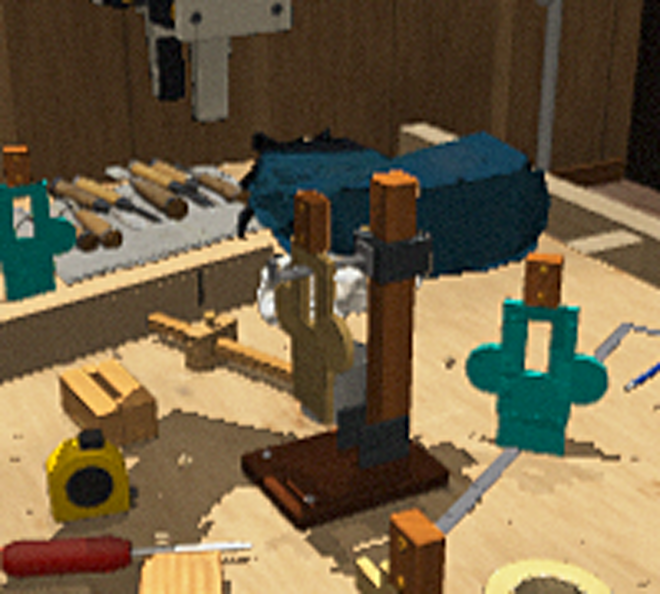

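The picture shows the template hanging upright on the hook, with its grip at (312,220) and foot at (318,410). The gripper is well clear at (210,70) and block_1 is empty. Nothing else has moved.

```bash
python3 -c "
from station import arm
print(arm.job_done())"
```

```text
the job is handed in; nothing more can be done
None
```

The lobed template is hanging free on the hook: I tugged it down at about 10 N for roughly a second and the hook held, then let go, backed the gripper clear and handed the job in at 14.5 s, with nothing else visibly disturbed in the last picture.

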